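# Gauge a pipe with radius leaves

## Task

Find which of the three concave radius leaves (blue, yellow or red tab) fits the pipe in the green-marked place of the stand, by touching leaves to it until one sits down fully without rocking. Seat that leaf upright on the pipe about 40 mm short of the far green end plate, press it lightly (about 5 to 10 N), and with the press kept on slide it slowly, about 10 to 20 mm/s, along the pipe until it touches that plate; leave it sitting there. The other two leaves must end standing in their tray, nothing else may be disturbed, and no leaf may ever be pushed against a pipe or the stand harder than 40 N.

Things in the scene. Friction and masses are not known exactly. Their poses are not given: they have to be found in the camera images.
- axis (a point): point on the axis of the pipe in the green place, at the face of the far green end plate, 60 mm above the bench. x points along the pipe into that plate (bare pipe at x = -110 to 0 mm), z up. Both end plates are 12 mm thick, tops 18 mm above the axis. The pipe is rigid, of 14, 19 or 24 mm radius: which one changes from run to run and is not told (touch or look)
- stand: fixed aluminium gauging stand, 154 x 262 mm, holding three copper pipes (pipe_p, pipe_q, pipe_r, poses not given) side by side between two upright end plates; the place to gauge has green end plates, the other two pipe sizes lie in the unmarked places 85 and 170 mm towards +y at the same height. Origin on the bench, straight under point axis, same axes
- tray: fixed grey tray 150 x 262 mm, floor 4 mm above the bench, rim 12 mm. Origin on the bench under the middle of the front row; z up. The three concave leaves stand in the front row (x = 0) at y = -83, 0 and +83 mm, in any order, all turned as the tray is; two convex leaves stand in the back row at x = +78 mm
- leaf_blue: loose concave radius leaf, blue tab: aluminium arch 24 mm thick (x), 47 mm wide (y), standing on two legs, arc open downward, fits a pipe of 14 mm radius (arc 0.4 mm larger). Tab 10 mm thick (x, pinch it so), 26 mm wide (y), from the crown 19.3 mm above the underside up to 59.3 mm. Origin: underside centre, z up, x goes along the pipe when seated. 80 to 170 g
- leaf_yellow: loose concave radius leaf, yellow tab: aluminium arch 24 mm thick (x), 57 mm wide (y), standing on two legs, arc open downward, fits a pipe of 19 mm radius (arc 0.4 mm larger). Tab 10 mm thick (x, pinch it so), 26 mm wide (y), from the crown 22.2 mm above the underside up to 62.2 mm. Origin: underside centre, z up, x goes along the pipe when seated. 80 to 170 g
- leaf_red: loose concave radius leaf, red tab: aluminium arch 24 mm thick (x), 67 mm wide (y), standing on two legs, arc open downward, fits a pipe of 24 mm radius (arc 0.4 mm larger). Tab 10 mm thick (x, pinch it so), 26 mm wide (y), from the crown 25.1 mm above the underside up to 65.1 mm. Origin: underside centre, z up, x goes along the pipe when seated. 80 to 170 g
- leaf_blue_centre (a point): centre of the concave arc of leaf_blue, 4.1 mm below its underside, same axes. Seated on the pipe it fits, it lies on the pipe's axis (0.4 mm below); resting on a smaller pipe, 4.6 mm or more below the axis (it rocks); on a larger one, 7 mm or more above (it straddles)
- leaf_yellow_centre (a point): centre of the concave arc of leaf_yellow, 6.2 mm below its underside, same axes. Seated on the pipe it fits, it lies on the pipe's axis (0.4 mm below); resting on a smaller pipe, 4.6 mm or more below the axis (it rocks); on a larger one, 7 mm or more above (it straddles)
- leaf_red_centre (a point): centre of the concave arc of leaf_red, 8.3 mm below its underside, same axes. Seated on the pipe it fits, it lies on the pipe's axis (0.4 mm below); resting on a smaller pipe, 4.6 mm or more below the axis (it rocks); on a larger one, 7 mm or more above (it straddles)
- convex_small: bystander: convex radius leaf, 64 mm tall, in the tray's back row; leave alone
- convex_large: bystander: convex radius leaf, 68 mm tall and 50 mm wide, in the tray's back row; leave alone
- bottle: bystander: white bottle 60 mm across, 150 mm tall; origin under its centre
- beaker: bystander: glass beaker 70 mm across, 90 mm tall
- reel: bystander: white plastic reel 64 mm across, 68 mm tall
- driver: bystander: screwdriver lying on the bench
- jar: bystander: amber jar 56 mm across, 70 mm tall
Mind the look-alikes: they are no part of the job. Leave any purple look-alike of the leaf_red alone.

How it is judged:
On the way, in this order (a step that is already met when the one before it is completed fails the run):
1. the fitting leaf is seated upright on the green-marked pipe, its near face 18 mm or more short of the far green plate, and pressed on the pipe with more than 1.5 N (((x of leaf_blue_centre in the frame of axis between -0.09 and -0.03 m and y of leaf_blue_centre in the frame of axis between -0.003 and 0.003 m and z of leaf_blue_centre in the frame of axis between -0.003 and 0.003 m and angle between leaf_blue's own z axis and vertical below 0.2 rad and contact force between leaf_blue and pipe_p above 1.5 N) or (x of leaf_yellow_centre in the frame of axis between -0.09 and -0.03 m and y of leaf_yellow_centre in the frame of axis between -0.003 and 0.003 m and z of leaf_yellow_centre in the frame of axis between -0.003 and 0.003 m and angle between leaf_yellow's own z axis and vertical below 0.2 rad and contact force between leaf_yellow and pipe_q above 1.5 N) or (x of leaf_red_centre in the frame of axis between -0.09 and -0.03 m and y of leaf_red_centre in the frame of axis between -0.003 and 0.003 m and z of leaf_red_centre in the frame of axis between -0.003 and 0.003 m and angle between leaf_red's own z axis and vertical below 0.2 rad and contact force between leaf_red and pipe_r above 1.5 N))), for 0.2 s.
2. still seated and pressed with more than 1.5 N, it slides through the stretch 4 to 16 mm short of the plate (((x of leaf_blue_centre in the frame of axis between -0.028 and -0.016 m and y of leaf_blue_centre in the frame of axis between -0.003 and 0.003 m and z of leaf_blue_centre in the frame of axis between -0.003 and 0.003 m and angle between leaf_blue's own z axis and vertical below 0.2 rad and contact force between leaf_blue and pipe_p above 1.5 N) or (x of leaf_yellow_centre in the frame of axis between -0.028 and -0.016 m and y of leaf_yellow_centre in the frame of axis between -0.003 and 0.003 m and z of leaf_yellow_centre in the frame of axis between -0.003 and 0.003 m and angle between leaf_yellow's own z axis and vertical below 0.2 rad and contact force between leaf_yellow and pipe_q above 1.5 N) or (x of leaf_red_centre in the frame of axis between -0.028 and -0.016 m and y of leaf_red_centre in the frame of axis between -0.003 and 0.003 m and z of leaf_red_centre in the frame of axis between -0.003 and 0.003 m and angle between leaf_red's own z axis and vertical below 0.2 rad and contact force between leaf_red and pipe_r above 1.5 N))), for 0.2 s.
3. still seated and pressed with more than 1.5 N, it reaches the plate (within 3 mm) (((x of leaf_blue_centre in the frame of axis between -0.015 and -0.0105 m and y of leaf_blue_centre in the frame of axis between -0.003 and 0.003 m and z of leaf_blue_centre in the frame of axis between -0.003 and 0.003 m and angle between leaf_blue's own z axis and vertical below 0.2 rad and contact force between leaf_blue and pipe_p above 1.5 N) or (x of leaf_yellow_centre in the frame of axis between -0.015 and -0.0105 m and y of leaf_yellow_centre in the frame of axis between -0.003 and 0.003 m and z of leaf_yellow_centre in the frame of axis between -0.003 and 0.003 m and angle between leaf_yellow's own z axis and vertical below 0.2 rad and contact force between leaf_yellow and pipe_q above 1.5 N) or (x of leaf_red_centre in the frame of axis between -0.015 and -0.0105 m and y of leaf_red_centre in the frame of axis between -0.003 and 0.003 m and z of leaf_red_centre in the frame of axis between -0.003 and 0.003 m and angle between leaf_red's own z axis and vertical below 0.2 rad and contact force between leaf_red and pipe_r above 1.5 N))), for 0.1 s.
At the end, for the whole second after the job is handed in: The fitting leaf sits at rest, upright (0.2 rad) and square (0.15 rad) on the green-place pipe, arc centre within 3 mm of the pipe axis sideways and in height, face within 5 mm of the far green plate; the other two concave leaves stand upright (0.15 rad) on the tray floor (((x of leaf_blue_centre in the frame of axis between -0.017 and -0.0105 m and y of leaf_blue_centre in the frame of axis between -0.003 and 0.003 m and z of leaf_blue_centre in the frame of axis between -0.003 and 0.003 m and angle between leaf_blue's own z axis and vertical below 0.2 rad and angle between the x axis of leaf_blue and the x axis of axis, either way round below 0.15 rad and linear speed of leaf_blue below 0.02 m/s and x of leaf_yellow in the frame of tray between -0.03 and 0.1 m and y of leaf_yellow in the frame of tray between -0.125 and 0.125 m and z of leaf_yellow in the frame of tray between -0.002 and 0.01 m and angle between each of leaf_yellow, leaf_red's own z axis and vertical below 0.15 rad and x of leaf_red in the frame of tray between -0.03 and 0.1 m and y of leaf_red in the frame of tray between -0.125 and 0.125 m and z of leaf_red in the frame of tray between -0.002 and 0.01 m) or (x of leaf_yellow_centre in the frame of axis between -0.017 and -0.0105 m and y of leaf_yellow_centre in the frame of axis between -0.003 and 0.003 m and z of leaf_yellow_centre in the frame of axis between -0.003 and 0.003 m and angle between leaf_yellow's own z axis and vertical below 0.2 rad and angle between the x axis of leaf_yellow and the x axis of axis, either way round below 0.15 rad and linear speed of leaf_yellow below 0.02 m/s and x of leaf_blue in the frame of tray between -0.03 and 0.1 m and y of leaf_blue in the frame of tray between -0.125 and 0.125 m and z of leaf_blue in the frame of tray between -0.002 and 0.01 m and angle between each of leaf_blue, leaf_red's own z axis and vertical below 0.15 rad and x of leaf_red in the frame of tray between -0.03 and 0.1 m and y of leaf_red in the frame of tray between -0.125 and 0.125 m and z of leaf_red in the frame of tray between -0.002 and 0.01 m) or (x of leaf_red_centre in the frame of axis between -0.017 and -0.0105 m and y of leaf_red_centre in the frame of axis between -0.003 and 0.003 m and z of leaf_red_centre in the frame of axis between -0.003 and 0.003 m and angle between leaf_red's own z axis and vertical below 0.2 rad and angle between the x axis of leaf_red and the x axis of axis, either way round below 0.15 rad and linear speed of leaf_red below 0.02 m/s and x of leaf_blue in the frame of tray between -0.03 and 0.1 m and y of leaf_blue in the frame of tray between -0.125 and 0.125 m and z of leaf_blue in the frame of tray between -0.002 and 0.01 m and angle between each of leaf_blue, leaf_yellow's own z axis and vertical below 0.15 rad and x of leaf_yellow in the frame of tray between -0.03 and 0.1 m and y of leaf_yellow in the frame of tray between -0.125 and 0.125 m and z of leaf_yellow in the frame of tray between -0.002 and 0.01 m))); the robot touches nothing.
It fails at once if a leaf is pressed on a pipe or on the stand with more than 40 N (contact force between any of leaf_blue, leaf_yellow, leaf_red and pipe_p above 40 N or contact force between any of leaf_blue, leaf_yellow, leaf_red and pipe_q above 40 N or contact force between any of leaf_blue, leaf_yellow, leaf_red and pipe_r above 40 N or contact force between any of leaf_blue, leaf_yellow, leaf_red and stand above 40 N).
It fails at once if a bystander (convex leaf, bottle, beaker, reel, screwdriver, jar) is moved by more than 20 mm (distance of any of convex_small, convex_large, bottle, beaker, reel, driver, jar from where it was at the start of the episode above 0.02 m).
It also fails if it takes over 72 s, if anything falls off the work surface, if the arm or the gripper's body presses on something with over 40 N, if the wrist force passes 120 N, or if a joint passes its speed limit or range.

## Robot

A 7-joint arm with a two-finger parallel gripper is mounted at the origin on the work surface. World frame = base frame: x ahead of the robot, y to its left, z up, the work surface at z = 0. Lengths are in m, angles in rad, forces in N, time in s.
With the tool pointing down it reaches from about 0.425 to 0.875 m from the base axis. Payload 8.4 kg.
Tool frame: the origin (TCP) lies at the very end of the fingers, on their centre line; the grasp point (between the pads) lies 19 mm behind it; z points along the fingers, y is the line along which they close (so a half turn about z gives the same grasp; the last joint's range is limited). The gripper opens to 87 mm and grips with 3 to 60 N. Pads are 19 mm wide; open, the fingers measure 117 mm over their backs; the gripper's body (75 mm by 190 mm) begins 51 mm behind the grasp point.
Start: joints at [1.024, 0.333, 0.04, 1.465, -0.013, 1.343, -0.059], TCP at [0.281, -0.586, 0.223] pointing down, gripper open.
Joint ranges: [-2.58, 2.58], [-0.38, 2.09], [-1.3, 1.39], [0.25, 2.4], [-1.5, 4.64], [0.08, 2.09], [-2.65, 2.65]. Speed limits (rad/s): [2.22, 2.22, 2.79, 2.79, 3.14, 3.14, 3.14].

## Interface

Orientations are given as a unit quaternion [x, y, z, w].
In Python, from rig import bot gives the robot as it stands.
- The arm moves only by the tool servo_tool, never from a script. Its argument "commands" is a list of rows, each a list of 7 numbers: the turn, a rotation vector about the tool's x, y, z in rad, then the shift along the tool's x, y, z in mm, then the finger opening in mm, from 0 to 87. In form: [[rx, ry, rz, tx, ty, tz, grip], ...]. A call has 1 to 12 rows; each row shifts and turns the commanded pose from where the row before left it, along the tool's axes as they then stand; what a row does not reach is not made up. A row lasts 1/12 s, in which the tool goes at most 41.7 mm and 7.16 degrees, less where a joint would pass 70% of its speed; a pose out of reach is approached as far as the arm can. A call is refused whole if a number of a shift passes 41.7 or a number of a turn 0.125, either way. A call with a gripper value outside its range is refused whole. The fingers move at their own pace and stop on an object; "grip_force" is the grip in N (left out, the last holds). Time passes only in rows, so rows that do not move let the fingers close. It gives the time, the measured TCP pose, the force, the opening and the grip force at its end, in the units of the state.
- bot.read_state(): the state, without advancing time (a new reading comes with each control period).
- bot.grab_frame(name): name is "scene" or "top" or "wrist"; returns the picture (384x512x3 uint8, red, green, blue); there is no depth.
- bot.calibration(name): a dict with "fx", "fy", "cx", "cy" (pixels), "dist_coeffs" ([k1, k2, p1, p2, k3] as OpenCV has them; the pictures are not rectified), "view" (4x4, takes a point from world to camera coordinates). Camera axes: x right, y down, z forward; pixel columns grow to the right and rows downward; lengths in m; the calibration is good to about 2 mm. A picture is of the moment at which its call begins: read the wrist's pose just before it. calibration takes no time and is no camera call; for the wrist camera it gives the pose at the moment of the call.
- bot.sign_off(): hands the job in; it is judged then, once.
The state is a dict: "time_s": time; "joints": joint angles; "qvel": joint speeds; "joint_torque": joint torques, N m; "eef_pos": TCP position; "tool_rot": TCP orientation; "wrist_force": force on the tool from outside, world axes, zero at the start; "moment": the same for the moment, N m; "width": finger opening in m; "finger_force": force on a finger pad.
Only numpy, scipy, OpenCV 4.12 (cv2) and the standard library are available. Lean on these libraries where they do the work, as an engineer would, in place of code of your own. Each camera call takes 0.05 s, during which the arm holds its last target. There are 200 camera calls.

## Working session

There is one attempt and no reset: what is moved stays moved. The work goes in short steps, Python scripts to look and compute and a tool call to move; the robot and the scene stay as the last step left them, time stands still between calls to the robot, and variables do not carry over. Pictures are saved under pics/ and viewed, at most 10 in all, crops included, and the job is handed in when it is done.

Besides the shell and the picture viewer there is one more tool, called after ">>>" by a JSON object that holds its "name" and its "arguments", one argument or row to a line. servo_tool: Moves the arm, as the interface text tells. Its arguments: {"type":"object","properties":{"commands":{"type":"array"},"grip_force":{"type":"number"}},"required":["commands"]}

```bash
mkdir -p pics; ls
python3 - <<'E'
from rig import bot
import cv2,json
for n in("top","scene"):
    im=bot.grab_frame(n);cv2.imwrite(f"pics/{n}0.png",cv2.resize(im[:,:,::-1],(800,600),interpolation=cv2.INTER_CUBIC))
    c=bot.calibration(n);print(n,{k:(v if k!='view' else [list(map(lambda a:round(float(a),4),r)) for r in v]) for k,v in c.items()})
s=bot.read_state();print(s)
E
```

```text
pics
top {'fx': 457.80464007258166, 'fy': 457.80464007258166, 'cx': 254.40320720866578, 'cy': 186.4833599143242, 'dist_coeffs': array([-0.13255796,  0.        ,  0.        ,  0.        ,  0.        ]), 'view': [[0.0219, -0.9996, -0.015, -0.0087], [-0.9964, -0.0206, -0.0816, 0.5845], [0.0813, 0.0167, -0.9965, 1.7224], [0.0, 0.0, 0.0, 1.0]]}
scene {'fx': 410.5176842880527, 'fy': 410.5176842880527, 'cx': 259.6114987076154, 'cy': 194.10061795985882, 'dist_coeffs': array([-0.03640129,  0.        ,  0.        ,  0.        ,  0.        ]), 'view': [[0.7906, 0.6121, 0.0162, -0.4421], [0.4882, -0.6142, -0.6201, -0.2552], [-0.3696, 0.4981, -0.7844, 1.5921], [0.0, 0.0, 0.0, 1.0]]}
{'time_s': 0.1, 'joints': array([ 1.02380882,  0.33386291,  0.03988441,  1.46619084, -0.0133959 ,
        1.34330819, -0.05847386]), 'qvel': array([ 0.00083488, -0.00189236, -0.00033234, -0.00200344,  0.00069381,
       -0.0003517 ,  0.00162689]), 'joint_torque': array([ 4.06218285e-03, -6.57813263e+01,  1.34026218e+00, -4.04702747e+01,
       -5.96785569e-02,  4.08932555e-02,  5.98140605e-05]), 'eef_pos': array([ 0.28121299, -0.5855395 ,  0.22172981]), 'tool_rot': array([ 9.75039950e-01,  2.22028222e-01, -2.19320946e-04, -7.18932879e-04]), 'wrist_force': array([-0.80441344,  0.43369109,  0.02010877]), 'moment': array([ 0.00097849, -0.00538044,  0.00977174]), 'finger_force': 0.0, 'width': 0.08654540340404587}
```

View pics/top0.png

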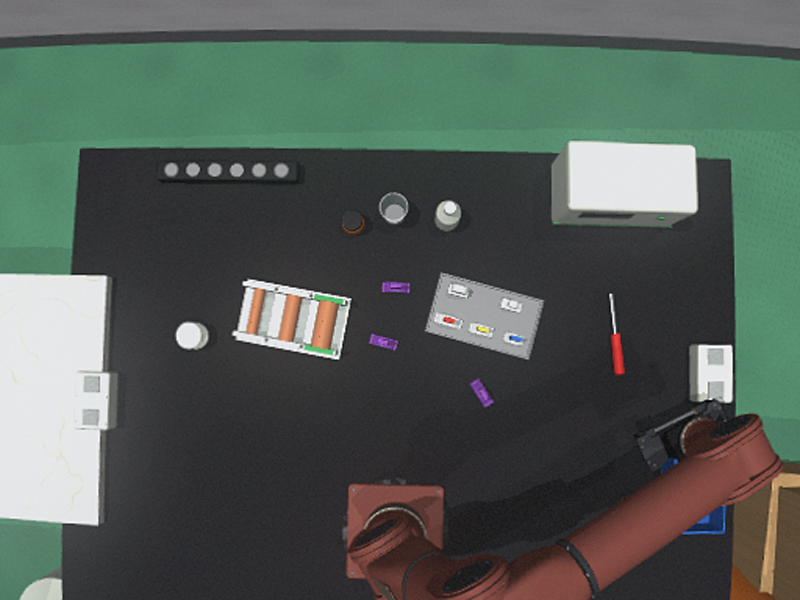

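View pics/scene0.png

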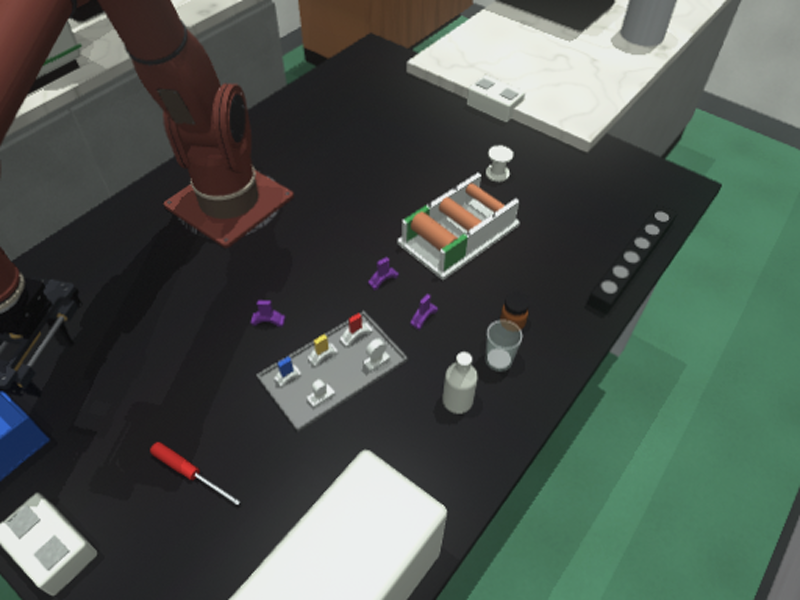

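The green place (right end of the stand, top0 px ~(325,325), plates at (328,299) and (320,350)) visibly holds the thickest pipe, which suggests red.
Candidates for the red leaf: the red tab in the tray (448,321), against the purple look-alikes at (396,287), (383,342), (482,392) and the red screwdriver (617,350). I choose the red tab in the tray.

```bash
cat > h.py <<'E'
import numpy as np,cv2
from rig import bot
def ray(c,uv):
    K=np.array([[c['fx'],0,c['cx']],[0,c['fy'],c['cy']],[0,0,1]])
    n=cv2.undistortPoints(np.float64(uv).reshape(-1,1,2),K,np.array(c['dist_coeffs']))[:,0]
    V=np.array(c['view']);R,t=V[:3,:3],V[:3,3]
    return -R.T@t,np.c_[n,np.ones(len(n))]@R
def at(c,uv,z):
    o,d=ray(c,uv);return o+d*((z-o[2])/d[:,2])[:,None]
def proj(c,P):
    K=np.array([[c['fx'],0,c['cx']],[0,c['fy'],c['cy']],[0,0,1]]);V=np.array(c['view'])
    return cv2.projectPoints(np.float64(P).reshape(-1,1,3),cv2.Rodrigues(V[:3,:3])[0],V[:3,3],K,np.array(c['dist_coeffs']))[0][:,0]
def blobs(im,name,amin=8):
    h,s,v=[a.astype(int) for a in cv2.split(cv2.cvtColor(im,cv2.COLOR_RGB2HSV))]
    m={'red':((h<6)|(h>174))&(s>170)&(v>90),'yellow':(h>20)&(h<35)&(s>140)&(v>90),'blue':(h>105)&(h<125)&(s>150)&(v>80),
       'green':(h>50)&(h<75)&(s>140)&(v>60),'copper':(h>5)&(h<16)&(s>100)&(v>90)}[name].astype(np.uint8)
    n,l,st,ce=cv2.connectedComponentsWithStats(m)
    return [(st[i].tolist(),ce[i].round(2).tolist()) for i in range(1,n) if st[i][4]>=amin],l
E
python3 - <<'E'
from h import *
for n in("top","scene"):
    im=bot.grab_frame(n);c=bot.calibration(n)
    for k in('red','yellow','blue','green','copper'):
        b,l=blobs(im,k)
        for st,ce in b:
            if 120<ce[1]<290: print(n,k,st,ce,at(c,[ce],.078 if k=='green' else .06)[0].round(4))
im=bot.grab_frame("top")[:,:,::-1]
a=cv2.resize(im[170:240,140:360],(800,255),interpolation=cv2.INTER_CUBIC)
im=bot.grab_frame("scene")[:,:,::-1]
b=cv2.resize(im[105:285,150:350],(660,594),interpolation=cv2.INTER_CUBIC)
cv2.imwrite("pics/a1.png",a);cv2.imwrite("pics/b1.png",b)
E
```

```text
top red [284, 203, 6, 4, 12] [286.75, 204.42] [ 0.5171 -0.1188  0.06  ]
top red [391, 213, 9, 27, 163] [394.75, 226.45] [ 0.4424 -0.5255  0.06  ]
top yellow [305, 209, 7, 3, 14] [308.14, 210.21] [ 0.4972 -0.1988  0.06  ]
top blue [326, 215, 8, 3, 16] [329.69, 216.12] [ 0.4768 -0.2795  0.06  ]
top copper [220, 145, 12, 4, 14] [225.43, 147.21] [0.7279 0.1156 0.06  ]
top copper [158, 184, 12, 30, 185] [163.27, 198.62] [0.5288 0.3446 0.06  ]
top copper [178, 188, 15, 30, 268] [185.24, 202.95] [0.5144 0.2607 0.06  ]
top copper [199, 192, 17, 31, 357] [207.31, 207.44] [0.4995 0.1771 0.06  ]
scene red [224, 200, 7, 11, 40] [227.2, 204.58] [ 0.5194 -0.1171  0.06  ]
scene yellow [201, 214, 9, 12, 67] [205.33, 219.57] [ 0.5042 -0.2025  0.06  ]
scene blue [178, 229, 9, 12, 69] [182.45, 234.0] [ 0.4862 -0.2837  0.06  ]
scene blue [0, 250, 31, 56, 922] [9.89, 278.28] [ 0.2126 -0.6882  0.06  ]
scene copper [298, 118, 24, 17, 170] [309.36, 125.79] [0.5201 0.3519 0.06  ]
scene copper [281, 127, 27, 20, 239] [292.98, 136.34] [0.5047 0.2671 0.06  ]
scene copper [263, 136, 29, 24, 328] [275.98, 147.15] [0.4891 0.1839 0.06  ]
scene copper [322, 196, 16, 10, 40] [328.92, 202.0] [0.7663 0.092  0.06  ]
```

View pics/a1.png

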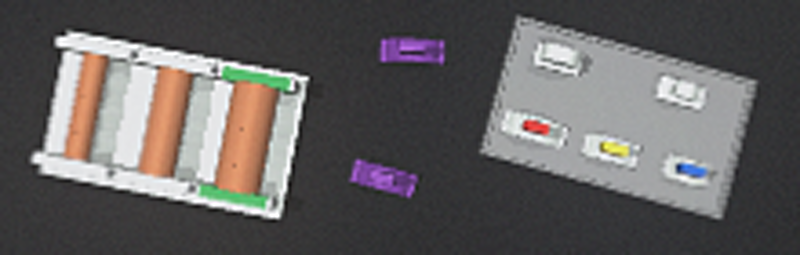

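Red tab at top0 (448,321) is on a silver arch in the tray's front row, clear of the purple pieces. The copper widths 12:9:6 px also say the green pipe is the 24 mm one. Moving over the red leaf.

>>> {"name": "servo_tool", "arguments": {
  "commands": [
    [0,0,0,30,-23,0,60],
    [0,0,0,30,-23,0,60],
    [0,0,0,30,-23,0,60],
    [0,0,0,30,-23,0,60],
    [0,0,0,30,-23,0,60],
    [0,0,0,30,-23,0,60],
    [0,0,0,30,-23,0,60],
    [0,0,0,30,-23,0,60],
    [0,0,0,30,-23,0,60],
    [0,0,0,30,-23,0,60],
    [0,0,0,30,-23,0,60],
    [0,0,0,30,-23,0,60]
  ],
  "grip_force": 25
}}

```text
time_s: 1.3
eef_pos: [0.4869, -0.1795, 0.2228]
tool_rot: [0.975, 0.222, 0.0, 0.0]
wrist_force: [1.3, -0.4, 1.0]
width: 0.06
finger_force: 0.0
```

>>> {"name": "servo_tool", "arguments": {
  "commands": [
    [0,0,0,30,-22,0,40],
    [0,0,0,25,-20,0,40],
    [0,0,-0.11,0,0,0,40],
    [0,0,-0.11,0,0,0,40],
    [0,0,-0.11,0,0,0,40],
    [0,0,-0.11,0,0,0,40],
    [0,0,-0.11,0,0,0,40],
    [0,0,-0.11,0,0,0,40],
    [0,0,-0.11,0,0,0,40],
    [0,0,-0.11,0,0,0,40],
    [0,0,0,0,0,0,40],
    [0,0,0,0,0,0,40]
  ]
}}

```text
time_s: 2.3
eef_pos: [0.5178, -0.1196, 0.2226]
tool_rot: [0.789, 0.615, 0.0, -0.0]
wrist_force: [0.5, -0.0, 0.6]
width: 0.04
finger_force: 0.0
```

```bash
cat >> h.py <<'E'
from scipy.spatial.transform import Rotation as Ro
def tell(p,yaw):
    "shift (mm) in tool axes and turn to reach TCP p, tool y at world yaw (deg), pointing down"
    s=bot.read_state();R=Ro.from_quat(s['tool_rot']).as_matrix();a=np.radians(yaw)
    y=np.array([np.cos(a),np.sin(a),0]);z=np.array([0,0,-1.]);T=np.c_[np.cross(y,z),y,z]
    rv=Ro.from_matrix(R.T@T).as_rotvec()
    print('t',round(s['time_s'],2),'tcp',s['eef_pos'].round(4),'yaw',np.degrees(np.arctan2(R[1,1],R[0,1])).round(2),'tilt',(R.T@z).round(4),'F',s['wrist_force'].round(2),'w',round(s['width']*1e3,1))
    print(' now-axes shift',(R.T@(np.array(p)-s['eef_pos'])*1e3).round(1),'turn',rv.round(4),' final-axes shift',(T.T@(np.array(p)-s['eef_pos'])*1e3).round(1))
E
python3 - <<'E'
from h import *
c=bot.calibration('wrist');im=bot.grab_frame('wrist');cv2.imwrite('pics/w1.png',im[:,:,::-1])
tell([.517,-.119,.036],-14.1);V=np.array(c['view']);print('cam at',(-V[:3,:3].T@V[:3,3]).round(3))
for k in('red','yellow','blue'):
    for st,ce in blobs(im,k,60)[0]: print(k,st,ce,at(c,[ce],.069)[0].round(4))
E
```

```text
t 2.35 tcp [ 0.5178 -0.1196  0.2226] yaw -14.16 tilt [-0.  0.  1.] F [-0.83  0.38  0.43] w 39.8
 now-axes shift [  0.4  -0.9 186.6] turn [-0.    -0.    -0.001]  final-axes shift [  0.4  -0.9 186.6]
cam at [ 0.537 -0.044  0.385]
red [249, 161, 10, 33, 315] [253.4, 177.36] [ 0.5185 -0.1166  0.069 ]
yellow [249, 232, 9, 38, 328] [253.08, 251.18] [ 0.4993 -0.191   0.069 ]
yellow [350, 298, 8, 25, 82] [353.56, 311.57] [ 0.5864 -0.2862  0.069 ]
blue [249, 309, 10, 27, 200] [253.01, 321.06] [ 0.4789 -0.2713  0.069 ]
```

View pics/w1.png

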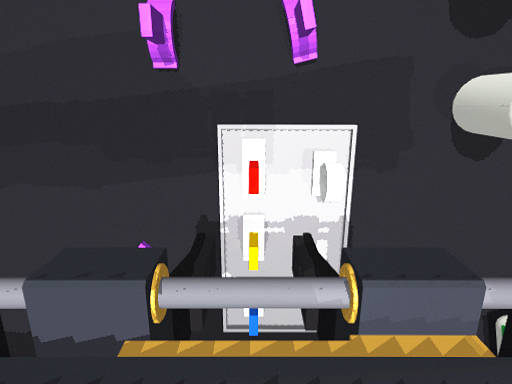

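The wrist view shows the red leaf's tab at (253,177) between the finger lines, with yellow (253,250) and blue (253,320) in line, and nothing in the way of the fingers.

Run:
```python
from h import *
c=bot.calibration('wrist')
P=at(c,[[253.4,194],[253.4,161]],[.069])[0],at(c,[[253.4,161]],.029)[0]
x=np.array([.2445,.9697,0]);s=bot.read_state()
print('-y top edge rel tcp along tool x (want -13):',(P[0]-s['eef_pos'])@x*1e3,' +y bottom edge (want 13):',(P[1]-s['eef_pos'])@x*1e3)
# stand from wrist-independent top fit
ct=bot.calibration('top');cs=bot.calibration('scene')
```

```text
-y top edge rel tcp along tool x (want -13): -13.348783512231115  +y bottom edge (want 13): 11.355546501629554
```

>>> {"name": "servo_tool", "arguments": {
  "commands": [
    [0,0,0,0,0,35,40],
    [0,0,0,0,0,35,40],
    [0,0,0,0,0,30,40],
    [0,0,0,0,0,15,40],
    [0,0,0,0,0,0,40]
  ]
}}

```text
time_s: 2.77
eef_pos: [0.5153, -0.1192, 0.1039]
tool_rot: [0.788, 0.615, -0.002, -0.002]
wrist_force: [-0.3, 0.0, 0.4]
width: 0.0402
finger_force: 0.0
```

>>> {"name": "servo_tool", "arguments": {
  "commands": [
    [0,0,0,0,0,20,40],
    [0,0,0,0,0,20,40],
    [0,0,0,0,0,15,40],
    [0,0,0,0,0,10,40],
    [0,0,0,0,0,5,40],
    [0,0,0,0,0,0,40],
    [0,0,0,0,0,0,20],
    [0,0,0,0,0,0,8],
    [0,0,0,0,0,0,5],
    [0,0,0,0,0,0,5],
    [0,0,0,0,0,0,5]
  ],
  "grip_force": 30
}}

```text
time_s: 3.68
eef_pos: [0.5181, -0.1197, 0.038]
tool_rot: [0.788, 0.616, 0.0, 0.0]
wrist_force: [-0.6, -0.5, 0.2]
width: 0.0144
finger_force: 0.0
```

Run:
```python
from h import *
tell([.517,-.119,.036],-14.1);print(bot.read_state()['finger_force'])
```

```text
t 3.68 tcp [ 0.5181 -0.1197  0.038 ] yaw -13.94 tilt [ 0.e+00 -7.e-04  1.e+00] F [-0.62 -0.5   0.17] w 14.4
 now-axes shift [ 0.4 -1.2  2. ] turn [0.0007 0.     0.0029]  final-axes shift [ 0.4 -1.2  2. ]
0.0
```

>>> {"name": "servo_tool", "arguments": {
  "commands": [
    [0,0,0,0,0,0,5],
    [0,0,0,0,0,0,5],
    [0,0,0,0,0,0,5],
    [0,0,0,0,0,-5,5],
    [0,0,0,0,0,-10,5],
    [0,0,0,0,0,-25,5],
    [0,0,0,0,0,-35,5],
    [0,0,0,0,0,-35,5],
    [0,0,0,0,0,-35,5],
    [0,0,0,0,0,-20,5],
    [0,0,0,0,0,0,5],
    [0,0,0,0,0,0,5]
  ]
}}

```text
time_s: 4.68
eef_pos: [0.5184, -0.1196, 0.2042]
tool_rot: [0.788, 0.616, 0.001, 0.001]
wrist_force: [0.3, -0.0, -1.7]
width: 0.0099
finger_force: 30.0
```

Run:
```python
from h import *
from scipy.optimize import least_squares
print(bot.read_state()['finger_force'])
# fit stand pose with the three pipes' copper blobs in top & scene: project sampled visible surface centroid
rad=[.024,.019,.014]
obs=[];
def model(p,c):
    X,Y,a=p;R=np.array([[np.cos(a),-np.sin(a)],[np.sin(a),np.cos(a)]]);V=np.array(c['view']);o=-V[:3,:3].T@V[:3,3];out=[]
    for i,r in enumerate(rad):
        # silhouettes: convex hull of surface points
        th=np.linspace(0,2*np.pi,60);xs=np.linspace(-.11,0,2)
        L=np.array([[x,.085*i+r*np.cos(t),.06+r*np.sin(t)] for x in xs for t in th])
        n=np.array([[0,np.cos(t),np.sin(t)] for x in xs for t in th])
        W=np.c_[L[:,:2]@R.T+[X,Y],L[:,2]]
        out.append(proj(c,W))
    return out
im=bot.grab_frame('top');c=bot.calibration('top');cs=bot.calibration('scene')
b=[q for q in blobs(im,'copper',100)[0] if 120<q[1][1]<290 and q[1][0]<260]
b=sorted(b,key=lambda q:-q[1][0]);print(b)
def res(p):
    e=[]
    for (st,ce),h in zip(b,model(p,c)):
        m=cv2.moments(cv2.convexHull(h.astype(np.float32)));e+=[m['m10']/m['m00']-ce[0],m['m01']/m['m00']-ce[1]]
    return e
r=least_squares(res,[.55,.17,-.17]);p=r.x;print('stand',p[:2].round(4),np.degrees(p[2]).round(2),'res px',np.round(r.fun,2))
a=p[2];q=p[:2]-.052*np.array([np.cos(a),np.sin(a)]);print('place',q.round(4));tell([*q,.2],np.degrees(a))
```

```text
29.98848744900897
[([199, 192, 17, 31, 357], [207.31, 207.44]), ([178, 188, 15, 30, 268], [185.24, 202.95]), ([158, 184, 12, 30, 185], [163.29, 198.51])]
stand [0.5535 0.1674] -10.16 res px [ 0.01  0.03 -0.02  0.01  0.03 -0.03]
place [0.5023 0.1766]
t 4.73 tcp [ 0.5176 -0.1195  0.2027] yaw -13.92 tilt [ 1.e-04 -2.e-04  1.e+00] F [ 0.41  0.42 -1.45] w 10.1
 now-axes shift [283.7 -86.1   2.6] turn [ 0.0002  0.0001 -0.0656]  final-axes shift [288.7 -67.3   2.7]
```

>>> {"name": "servo_tool", "arguments": {
  "commands": [
    [0,0,-0.066,0,0,0,5],
    [0,0,0,20,-5,0,5],
    [0,0,0,30,-7,0,5],
    [0,0,0,35,-8,0,5],
    [0,0,0,35,-8,0,5],
    [0,0,0,35,-8,0,5],
    [0,0,0,35,-8,0,5],
    [0,0,0,35,-8,0,5],
    [0,0,0,30,-7,0,5],
    [0,0,0,24,-6,0,5],
    [0,0,0,10,-2,0,5],
    [0,0,0,0,0,0,5]
  ]
}}

```text
time_s: 5.73
eef_pos: [0.5013, 0.1795, 0.2013]
tool_rot: [0.765, 0.644, -0.001, -0.001]
wrist_force: [-0.8, -0.6, -1.4]
width: 0.0099
finger_force: 30.0
```

>>> {"name": "servo_tool", "arguments": {
  "commands": [
    [0,0,0,0,0,10,5],
    [0,0,0,0,0,15,5],
    [0,0,0,0,0,5,5],
    [0,0,0,0,0,0,5],
    [0,0,0,0,0,0,5]
  ]
}}

```text
time_s: 6.15
eef_pos: [0.5027, 0.1754, 0.1721]
tool_rot: [0.767, 0.641, -0.001, -0.0]
wrist_force: [-0.7, 0.5, -0.7]
width: 0.0096
finger_force: 30.0
```

Run:
```python
from h import *
c=bot.calibration('wrist');im=bot.grab_frame('wrist').copy()
tell([.5023,.1766,.12],-10.16)
for k in('red','copper'):
    for st,ce in blobs(im,k,60)[0]: print(k,st,ce)
# overlay predicted pipe silhouettes / plate tops
a=np.radians(-10.16);R=np.array([[np.cos(a),-np.sin(a)],[np.sin(a),np.cos(a)]])
W=lambda L:np.c_[np.array(L)[:,:2]@R.T+[.5535,.1674],np.array(L)[:,2]]
def line(L,col): 
    q=proj(c,W(L)).round().astype(int);cv2.polylines(im,[q.reshape(-1,1,2)],False,col,1)
for x in(0,.012,-.11,-.122): line([[x,y,.078] for y in np.linspace(-.04,.2,20)],(0,0,255))
for i,r in enumerate([.024,.019,.014]):
    line([[x,.085*i,.06+r] for x in np.linspace(-.11,0,10)],(255,255,0))
    V=np.array(c['view']);o=-V[:3,:3].T@V[:3,3];ol=R.T@(o[:2]-[.5535,.1674])
    d=np.array([ol[1]-.085*i,o[2]-.06]);D=np.hypot(*d);b=np.arctan2(d[1],d[0]);g=np.arccos(r/D)
    for t in(b-g,b+g): line([[x,.085*i+r*np.cos(t),.06+r*np.sin(t)] for x in np.linspace(-.11,0,10)],(255,255,255))
cv2.imwrite('pics/w2.png',cv2.resize(im[:,:,::-1],(800,600),interpolation=cv2.INTER_CUBIC))
```

```text
t 6.2 tcp [0.503  0.1759 0.1727] yaw -10.21 tilt [1.e-04 1.e-04 1.e+00] F [-0.29  0.76 -1.25] w 9.7
 now-axes shift [ 0.6 -0.8 52.7] turn [-0.0001  0.0001 -0.0009]  final-axes shift [ 0.6 -0.8 52.7]
red [243, 222, 21, 31, 522] [253.09, 235.71]
red [243, 256, 22, 21, 461] [253.52, 265.98]
copper [169, 56, 159, 54, 7854] [248.45, 82.17]
copper [177, 162, 146, 59, 6146] [248.86, 188.92]
```

View pics/w2.png

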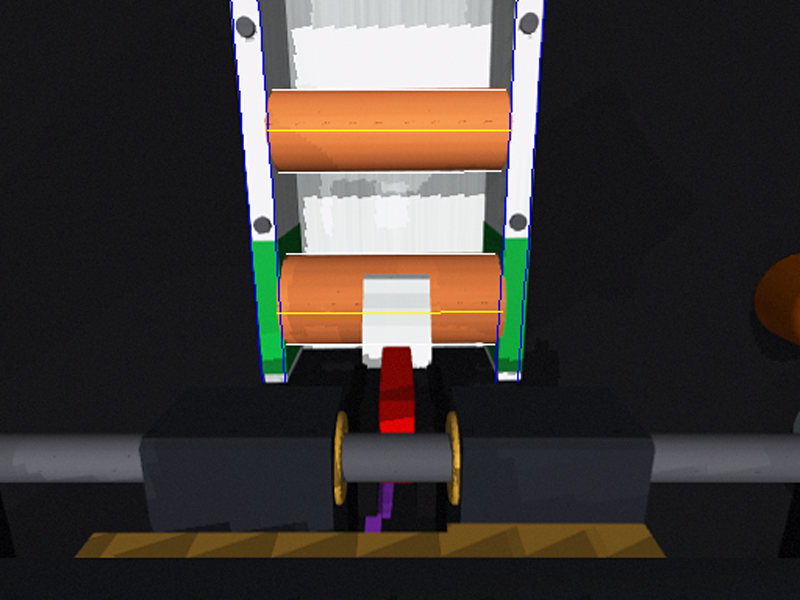

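The overlay matches: the green pipe's edges fit a 24 mm radius, and the plates line up within about 1 px. The red leaf hangs upright over the pipe at (397,320). Descending to just above contact.

>>> {"name": "servo_tool", "arguments": {
  "commands": [
    [0,0,0,0.6,-0.8,10,5],
    [0,0,0,0,0,20,5],
    [0,0,0,0,0,20,5],
    [0,0,0,0,0,10,5],
    [0,0,0,0,0,4,5],
    [0,0,0,0,0,1,5],
    [0,0,0,0,0,0,5],
    [0,0,0,0,0,0,5]
  ]
}}

```text
time_s: 6.87
eef_pos: [0.5027, 0.1778, 0.1086]
tool_rot: [0.767, 0.642, 0.001, 0.0]
wrist_force: [-0.2, 0.3, -0.5]
width: 0.0099
finger_force: 30.0
```

Run:
```python
from h import *
tell([.5023,.1766,.102],-10.16)
```

```text
t 6.87 tcp [0.5027 0.1778 0.1086] yaw -10.14 tilt [-7.0e-04 -1.3e-03  1.0e+00] F [-0.21  0.27 -0.5 ] w 9.9
 now-axes shift [-1.2 -0.2  6.6] turn [ 0.0013 -0.0007  0.0003]  final-axes shift [-1.2 -0.2  6.6]
```

>>> {"name": "servo_tool", "arguments": {
  "commands": [
    [0,0,0,0,0,1.5,5],
    [0,0,0,0,0,1.5,5],
    [0,0,0,0,0,1,5],
    [0,0,0,0,0,0.5,5],
    [0,0,0,0,0,0,5]
  ]
}}

```text
time_s: 7.28
eef_pos: [0.502, 0.1774, 0.103]
tool_rot: [0.767, 0.642, -0.0, -0.0]
wrist_force: [0.2, 0.4, -1.4]
width: 0.0098
finger_force: 30.0
```

>>> {"name": "servo_tool", "arguments": {
  "commands": [
    [0,0,0,0,0,0.5,5],
    [0,0,0,0,0,0.5,5],
    [0,0,0,0,0,0,5]
  ]
}}

```text
time_s: 7.53
eef_pos: [0.5021, 0.1775, 0.102]
tool_rot: [0.767, 0.642, -0.0, -0.0]
wrist_force: [-0.6, 0.7, -1.0]
width: 0.0099
finger_force: 30.0
```

Run:
```python
from h import *
tell([.5023,.1766,.102],-10.16)
```

```text
t 7.53 tcp [0.5021 0.1775 0.102 ] yaw -10.15 tilt [-1.e-04  1.e-04  1.e+00] F [-0.6   0.74 -0.99] w 9.9
 now-axes shift [-0.8  0.4  0. ] turn [-0.0001 -0.0001  0.0002]  final-axes shift [-0.8  0.4  0. ]
```

>>> {"name": "servo_tool", "arguments": {
  "commands": [
    [0,0,0,-0.4,0,0.5,5],
    [0,0,0,0,0,0.5,5],
    [0,0,0,0,0,0,5]
  ]
}}

```text
time_s: 7.78
eef_pos: [0.5021, 0.1773, 0.1017]
tool_rot: [0.767, 0.642, 0.0, 0.0]
wrist_force: [-3.4, -0.4, 6.2]
width: 0.01
finger_force: 30.0
```

>>> {"name": "servo_tool", "arguments": {
  "commands": [
    [0,0,0,0,0,0.5,5],
    [0,0,0,0,0,0.5,5],
    [0,0,0,0,0,0,5]
  ]
}}

```text
time_s: 8.03
eef_pos: [0.5021, 0.1773, 0.1016]
tool_rot: [0.767, 0.642, 0.0, 0.0]
wrist_force: [-6.7, -1.8, 15.4]
width: 0.01
finger_force: 30.0
```

>>> {"name": "servo_tool", "arguments": {
  "commands": [
    [0,0,0,0,0,0.5,5],
    [0,0,0,0,0,0,5]
  ]
}}

```text
time_s: 8.2
eef_pos: [0.5022, 0.1773, 0.1016]
tool_rot: [0.767, 0.642, 0.0, 0.0]
wrist_force: [-8.6, -3.0, 20.9]
width: 0.0098
finger_force: 30.0
```

Contact came at TCP z = 101.7 mm (101.9 predicted for a full seat), so red fits. Easing the press to about 8 N.

>>> {"name": "servo_tool", "arguments": {
  "commands": [
    [0,0,0,0,0,-0.6,5],
    [0,0,0,0,0,-0.6,5],
    [0,0,0,0,0,0,5],
    [0,0,0,0,0,0,5]
  ]
}}

```text
time_s: 8.53
eef_pos: [0.5021, 0.1773, 0.1016]
tool_rot: [0.767, 0.642, 0.0, 0.0]
wrist_force: [-3.3, -0.1, 10.0]
width: 0.0096
finger_force: 30.0
```

Run:
```python
from h import *
tell([.5535-.012*.9843,.1674+.012*.1764,.102],-10.16)
```

```text
t 8.53 tcp [0.5021 0.1773 0.1016] yaw -10.13 tilt [-0.e+00 -5.e-04  1.e+00] F [-3.34 -0.09 10.03] w 9.6
 now-axes shift [-0.7 40.3 -0.4] turn [ 0.0005 -0.      0.0005]  final-axes shift [-0.7 40.3 -0.4]
```

>>> {"name": "servo_tool", "arguments": {
  "commands": [
    [0,0,0,0,0.6,0,5],
    [0,0,0,0,1.2,0,5],
    [0,0,0,0,1.2,0,5],
    [0,0,0,0,1.2,0,5],
    [0,0,0,0,1.2,0,5],
    [0,0,0,0,1.2,0,5]
  ]
}}

```text
time_s: 9.03
eef_pos: [0.5069, 0.1768, 0.1016]
tool_rot: [0.767, 0.642, -0.001, -0.001]
wrist_force: [-12.0, -0.4, 15.9]
width: 0.0098
finger_force: 30.0
```

>>> {"name": "servo_tool", "arguments": {
  "commands": [
    [0,0,0,0,1.2,0,5],
    [0,0,0,0,1.2,0,5],
    [0,0,0,0,1.2,0,5],
    [0,0,0,0,1.2,0,5],
    [0,0,0,0,1.2,0,5],
    [0,0,0,0,1.2,0,5]
  ]
}}

```text
time_s: 9.53
eef_pos: [0.514, 0.1756, 0.1016]
tool_rot: [0.767, 0.642, -0.001, -0.001]
wrist_force: [-11.8, -0.7, 15.4]
width: 0.0099
finger_force: 30.0
```

Run:
```python
from h import *
tell([.5535-.012*.9843,.1674+.012*.1764,.102],-10.16)
```

```text
t 9.53 tcp [0.514  0.1756 0.1016] yaw -10.08 tilt [6.0e-04 2.4e-03 1.0e+00] F [-11.81  -0.66  15.36] w 9.9
 now-axes shift [-1.1 28.3 -0.4] turn [-0.0024  0.0006  0.0013]  final-axes shift [-1.1 28.3 -0.4]
```

>>> {"name": "servo_tool", "arguments": {
  "commands": [
    [0,0,0,-0.1,1.2,-0.3,5],
    [0,0,0,-0.1,1.2,-0.3,5],
    [0,0,0,-0.1,1.2,-0.2,5],
    [0,0,0,-0.1,1.2,0,5],
    [0,0,0,0,1.2,0,5],
    [0,0,0,0,1.2,0,5]
  ]
}}

```text
time_s: 10.03
eef_pos: [0.5225, 0.1735, 0.1017]
tool_rot: [0.767, 0.642, 0.0, -0.0]
wrist_force: [-4.5, 2.9, 5.4]
width: 0.0096
finger_force: 30.0
```

>>> {"name": "servo_tool", "arguments": {
  "commands": [
    [0,0,0,0,1.2,0,5],
    [0,0,0,0,1.2,0,5],
    [0,0,0,0,1.2,0,5],
    [0,0,0,0,1.2,0,5],
    [0,0,0,0,1.2,0,5],
    [0,0,0,0,1.2,0,5]
  ]
}}

```text
time_s: 10.53
eef_pos: [0.5297, 0.1722, 0.1017]
tool_rot: [0.767, 0.642, 0.0, -0.0]
wrist_force: [-4.5, 3.2, 5.7]
width: 0.0098
finger_force: 30.0
```

Run:
```python
from h import *
tell([.5535-.012*.9843,.1674+.012*.1764,.102],-10.16)
```

```text
t 10.53 tcp [0.5297 0.1722 0.1017] yaw -10.12 tilt [-6.e-04  2.e-04  1.e+00] F [-4.46  3.18  5.69] w 9.8
 now-axes shift [-0.6 12.3 -0.3] turn [-0.0002 -0.0006  0.0007]  final-axes shift [-0.6 12.3 -0.3]
```

>>> {"name": "servo_tool", "arguments": {
  "commands": [
    [0,0,0,0,1.2,0,5],
    [0,0,0,0,1.2,0,5],
    [0,0,0,0,1.2,0,5],
    [0,0,0,0,1.2,0,5],
    [0,0,0,0,1.2,0,5],
    [0,0,0,0,1.2,0,5],
    [0,0,0,0,1.0,0,5],
    [0,0,0,0,1.0,0,5]
  ]
}}

```text
time_s: 11.2
eef_pos: [0.5387, 0.1708, 0.1017]
tool_rot: [0.767, 0.642, 0.0, -0.0]
wrist_force: [-3.7, 4.5, 4.8]
width: 0.0101
finger_force: 30.0
```

>>> {"name": "servo_tool", "arguments": {
  "commands": [
    [0,0,0,0,0.9,0,5],
    [0,0,0,0,0.9,0,5]
  ]
}}

```text
time_s: 11.37
eef_pos: [0.5405, 0.1704, 0.1017]
tool_rot: [0.767, 0.642, 0.0, -0.0]
wrist_force: [-3.8, 3.8, 5.3]
width: 0.0093
finger_force: 30.0
```

>>> {"name": "servo_tool", "arguments": {
  "commands": [
    [0,0,0,0,0.9,0,5],
    [0,0,0,0,0.4,0,5]
  ]
}}

```text
time_s: 11.53
eef_pos: [0.5418, 0.1702, 0.1017]
tool_rot: [0.767, 0.642, 0.0, -0.0]
wrist_force: [-3.5, 3.6, 5.2]
width: 0.01
finger_force: 30.0
```

>>> {"name": "servo_tool", "arguments": {
  "commands": [
    [0,0,0,0,0.6,0,5],
    [0,0,0,0,0.6,0,5]
  ]
}}

```text
time_s: 11.7
eef_pos: [0.5426, 0.17, 0.1017]
tool_rot: [0.767, 0.642, -0.0, -0.0]
wrist_force: [-6.6, 3.1, 7.9]
width: 0.0099
finger_force: 30.0
```

>>> {"name": "servo_tool", "arguments": {
  "commands": [
    [0,0,0,0,0.6,0,5],
    [0,0,0,0,0.4,0,5]
  ]
}}

```text
time_s: 11.87
eef_pos: [0.5428, 0.17, 0.1017]
tool_rot: [0.767, 0.642, -0.001, -0.001]
wrist_force: [-11.4, 2.8, 10.0]
width: 0.01
finger_force: 30.0
```

Plate touched: motion has stopped and the axial force is rising. Holding briefly, easing the load, then releasing.

>>> {"name": "servo_tool", "arguments": {
  "commands": [
    [0,0,0,0,0,0,5],
    [0,0,0,0,0,0,5],
    [0,0,0,0,0,0,5],
    [0,0,0,0,-0.6,0,5],
    [0,0,0,0,0,-0.4,5],
    [0,0,0,0,0,0,5]
  ]
}}

```text
time_s: 12.37
eef_pos: [0.5427, 0.17, 0.1017]
tool_rot: [0.767, 0.642, -0.0, -0.001]
wrist_force: [-5.1, 4.9, 2.9]
width: 0.0099
finger_force: 30.0
```

>>> {"name": "servo_tool", "arguments": {
  "commands": [
    [0,0,0,0,0,0,14],
    [0,0,0,0,0,0,20],
    [0,0,0,0,0,0,30],
    [0,0,0,0,0,0,40],
    [0,0,0,0,0,0,40],
    [0,0,0,0,0,0,40],
    [0,0,0,0,0,-5,40],
    [0,0,0,0,0,-15,40],
    [0,0,0,0,0,-25,40],
    [0,0,0,0,0,-30,40],
    [0,0,0,0,0,-20,40],
    [0,0,0,0,0,0,40]
  ]
}}

```text
time_s: 13.37
eef_pos: [0.5455, 0.1703, 0.2021]
tool_rot: [0.767, 0.642, 0.003, 0.002]
wrist_force: [-0.1, 1.0, 0.2]
width: 0.04
finger_force: 0.0
```

>>> {"name": "servo_tool", "arguments": {
  "commands": [
    [0,0,0,-30,0,-20,40],
    [0,0,0,-40,0,-20,40],
    [0,0,0,-40,0,0,40],
    [0,0,0,-20,0,0,40],
    [0,0,0,0,0,0,40],
    [0,0,0,0,0,0,40]
  ]
}}

```text
time_s: 13.87
eef_pos: [0.5208, 0.0425, 0.2357]
tool_rot: [0.768, 0.641, -0.0, 0.0]
wrist_force: [-0.1, 0.4, 0.1]
width: 0.0398
finger_force: 0.0
```

Run:
```python
from h import *
tell([.5535-.012*.9843,.1674+.012*.1764,.102],-10.16)
c=bot.calibration('wrist');im=bot.grab_frame('wrist')
a=cv2.resize(im,(400,300))
s=cv2.resize(bot.grab_frame('scene')[90:240,200:400],(400,300),interpolation=cv2.INTER_CUBIC)
t=cv2.resize(bot.grab_frame('top')[160:250,140:360],(800,300),interpolation=cv2.INTER_CUBIC)
cv2.imwrite('pics/end.png',np.vstack([np.hstack([a,s]),t])[:,:,::-1])
```

```text
t 13.87 tcp [0.5208 0.0425 0.2357] yaw -10.32 tilt [ 4.e-04 -3.e-04  1.e+00] F [-0.06  0.39  0.15] w 39.8
 now-axes shift [128.8  -2.3 133.6] turn [ 0.0003  0.0004 -0.0027]  final-axes shift [128.7  -1.9 133.7]
```

View pics/end.png

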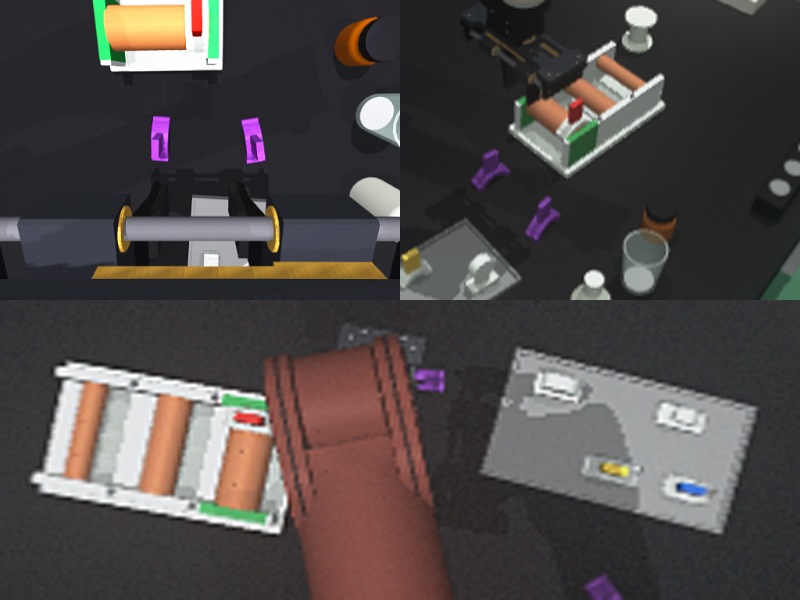

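The red leaf stands upright and square against the far green plate (end.png (197,20), (575,115), (250,418)). Yellow and blue stand in the tray, and the arm is clear.

```bash
python3 -c "
from rig import bot
print(bot.sign_off())"
```

```text
the job is handed in; nothing more can be done
None
```

The red leaf fits: the green-place pipe is the 24 mm one. It is left seated upright against the far green plate. I touched only red, having picked it by sight; the seat height confirmed it. Blue and yellow were never moved. The press was about 7 N for most of the slide, but peaked near 22 N on first contact and ran about 16 N early in the slide. The job is handed in at about 14 s, and no verdict was shown.

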